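Proof-pull a re-glued heel on the workshop's spring gauge

TASK

One of the three paint jars stands in the path of the pull tester's slide: stand that jar on the cork mat and leave the other things standing where they are. Then pull the sprung slide out by its black paddle until its pointer lines up with the mark clip, without pulling past it, and hold it steady there for about two seconds. Ease it back gently until it is fully home (never let it snap back), and let go.

Things in the scene. Friction and masses are not known exactly. Their poses are not given: they have to be found in the camera images.
- rig: Heel pull tester, fixed: base plate x -100 to +190, 100 wide, 8 mm thick; open gauge housing x -70 to +60, y +-32, top z 45 mm; behind it a vice with a shoe heel, x +95 to +170, y -45 to +75, top z 64 mm. Origin on the table on the slide's axis; the slide pulls out along rig -x. Its path: |y| under 30, x -140 to -290 mm. One jar stands in it (axis x -245 to -205), the others 115 to 130 mm aside.
- pull_slide (a joint): How far the sprung slide is pulled out (m): 0 = fully home, stop at 0.120. A spring (3.3 N at 0, plus 110 N per m) draws it home; damping about 15 N per m/s. Let go well out, it snaps back.
- mark_clip (a joint): Where the steel mark clip sits on the scale (m): the pointer lines up with it when pull_slide has this same value (0.065 to 0.105). The clip stays by friction; do not shift it.
- handle (a point): Grip point of the slide's black upright paddle: 12 mm thick along the pull (rig x), 44 mm wide, from z 27 to 85 mm. The point is on its mid-plane at z 68 mm, rig x = -130 mm minus the pull; axes as the rig's. The steel bar carrying it (24 mm wide, top at z 37 mm) runs from its foot back into the housing, 54 mm behind the paddle at home.
- pointer (a point): End of the thin dark pointer on the slide, over the white scale on the rig's +y rail, z 48 mm; at rig x = +50 mm minus the pull.
- mark (a point): Tip of the dark steel mark clip, which rides outside the rig's +y rail and points inwards at the scale (scale ticks every 10 mm); z 48 mm, clip top at z 53 mm. Its axes are the rig's.
- jar_wide: Wide closed glass paint jar, black lid: diameter 64, height 72 mm, about 0.26 kg. Origin at the centre of its underside, z up.
- jar_tall: Tall slim closed glass paint jar, black lid: diameter 50, height 85 mm, about 0.18 kg. Origin at the centre of its underside, z up.
- jar_squat: Low closed glass paint jar, black lid: diameter 58, height 58 mm, about 0.20 kg. Origin at the centre of its underside, z up.
- mat: Square cork mat, 130 x 130 x 4 mm, fixed on the table, left or right of the robot. Origin at the centre of its underside. The brush cup stands about 115 mm from its centre on its own +x side, the white pot about 112 mm on its -x side; its +-y sides are open.
- plate: White ceramic plate, 170 mm across, 18 mm high, fixed, on the other side from the mat. Origin at the centre of its underside.
- brush_cup: Clear plastic cup of paint brushes, 66 mm across, 177 mm high with its brushes. Origin at the centre of its underside. A bystander: leave it alone.
- pot: White lidded pot, diameter 58, height 55 mm. Origin at the centre of its underside. A bystander: leave it alone.
- glue_bottle: White squeeze bottle with a pointed nozzle, diameter 42, height 130 mm, standing left (+y) of the rig's housing. Origin at the centre of its underside. A bystander.
- tape_roll: Roll of paper tape lying flat, outer diameter 90, height 25 mm, right (-y) of the rig's housing. Origin at the centre of its underside. A bystander.
Not all that is in view belongs to the job. Leave any orange look-alike of the jar_squat alone.

How it is judged:
On the way, in this order (a step that is already met when the one before it is completed fails the run):
1. the jar from the slide's path stands on the cork mat, upright and let go (((x of jar_wide in the frame of mat between -0.045 and 0.045 m and y of jar_wide in the frame of mat between -0.045 and 0.045 m and height (world z) of jar_wide below 0.01 m and angle between jar_wide's own z axis and vertical below 0.12 rad and linear speed of jar_wide below 0.03 m/s and contact force between the fingers and jar_wide below 0.3 N) or (x of jar_tall in the frame of mat between -0.045 and 0.045 m and y of jar_tall in the frame of mat between -0.045 and 0.045 m and height (world z) of jar_tall below 0.01 m and angle between jar_tall's own z axis and vertical below 0.12 rad and linear speed of jar_tall below 0.03 m/s and contact force between the fingers and jar_tall below 0.3 N) or (x of jar_squat in the frame of mat between -0.045 and 0.045 m and y of jar_squat in the frame of mat between -0.045 and 0.045 m and height (world z) of jar_squat below 0.01 m and angle between jar_squat's own z axis and vertical below 0.12 rad and linear speed of jar_squat below 0.03 m/s and contact force between the fingers and jar_squat below 0.3 N)) and not ((x of jar_wide in the frame of rig between -0.3 and -0.1 m and y of jar_wide in the frame of rig between -0.06 and 0.06 m) or (x of jar_tall in the frame of rig between -0.3 and -0.1 m and y of jar_tall in the frame of rig between -0.06 and 0.06 m) or (x of jar_squat in the frame of rig between -0.3 and -0.1 m and y of jar_squat in the frame of rig between -0.06 and 0.06 m))), for 0.2 s.
2. the pointer is held within 4 mm of the mark for a second (x of pointer in the frame of mark between -0.004 and 0.004 m), for 1 s.
At the end, for the whole second after the job is handed in: The cleared jar stands upright and at rest on the cork mat (its axis within 45 mm of the mat's centre along each of the mat's sides), no jar is left in the slide's path, and the slide is home (within 3 mm) and at rest (all of step 1 and value of joint pull_slide below 0.003 m and velocity of joint pull_slide between -0.01 and 0.01 m/s); the robot touches nothing.
It fails at once if the slide is pulled more than 10 mm past the mark (x of pointer in the frame of mark below -0.01 m).
It fails at once if the slide snaps back (faster than 0.4 m/s) (velocity of joint pull_slide below -0.4 m/s).
It fails at once if the mark clip is shifted by more than 6 mm (distance of mark from where it was at the start of the episode above 0.006 m).
It fails at once if more than one jar is moved (30 mm), or a jar is tipped over (distance of each of jar_wide, jar_tall from where it was at the start of the episode above 0.03 m or distance of each of jar_wide, jar_squat from where it was at the start of the episode above 0.03 m or distance of each of jar_tall, jar_squat from where it was at the start of the episode above 0.03 m or angle between any of jar_wide, jar_tall, jar_squat's own z axis and vertical above 0.6 rad).
It fails at once if a bystander is moved by more than 30 mm (distance of any of brush_cup, pot, glue_bottle, tape_roll from where it was at the start of the episode above 0.03 m).
It also fails if it takes over 64 s, if anything falls off the work surface, if the arm or the gripper's body presses on something with over 40 N, if the wrist force passes 120 N, or if a joint passes its speed limit or range.

ROBOT

A 6-joint arm with a two-finger parallel gripper is mounted at the origin on the work surface. World frame = base frame: x ahead of the robot, y to its left, z up, the work surface at z = 0. Lengths are in m, angles in rad, forces in N, time in s.
With the tool pointing down it reaches from about 0.425 to 0.95 m from the base axis. Payload 3.5 kg.
Tool frame: the origin (TCP) lies between the finger pads; the fingertips stand 19 mm ahead of it and the grasp point (between the pads) is the TCP; z points along the fingers, y is the line along which they close (so a half turn about z gives the same grasp; the last joint's range is limited). The gripper opens to 85 mm and grips with 20 to 120 N. Pads are 22 mm wide; open, the fingers measure 114 mm over their backs; the gripper's body (76 mm by 85 mm) begins 54 mm behind the grasp point. The pads swing forward as they close: fully open they stand 13 mm farther back than shut.
Start: joints at [-1.308, 0.286, 1.577, -0, 1.279, -0.15], TCP at [0.271, -0.618, 0.25] pointing down, gripper open.
Joint ranges: [-2.77, 2.77], [-0.9, 2.22], [0.21, 2.48], [-1.53, 4.67], [0.24, 2.81], [-2.84, 2.84]. Speed limits (rad/s): [2.79, 2.79, 3.14, 3.14, 3.14, 3.14].

INTERFACE

Orientations are given as a unit quaternion [x, y, z, w].
In Python, from plant import get_state, cams, ctrl gives the robot as it stands. The module is installed in compiled form; this text tells all that it offers.
- The arm moves only by the tool jog_arm, never from a script. Its argument "deltas" is text: rows parted by semicolons, each of 6 numbers parted by spaces: the shift along the world's x, y, z normalised to -1 to 1, where 1 is 0.02 m, then the turn, a rotation vector about the world's x, y, z normalised to -1 to 1, where 1 is 0.1 rad. In form: x y z ax ay az; .... A call has 1 to 20 rows; each row shifts and turns the commanded pose from where the row before left it; what a row does not reach is not made up. A row lasts 1/8 s, in which the tool goes at most 62.5 mm and 10.7 degrees, less where a joint would pass 70% of its speed; a pose out of reach is approached as far as the arm can. A call with a number of a shift or a turn outside -1 to 1 is refused whole. A call with a gripper value outside its range is refused whole. "gripper" is the opening, from 0 (shut) to 1 (fully open), set as the call begins (left out, the last holds). The fingers move at their own pace and stop on an object; "squeeze" is the grip in N (left out, the last holds). Time passes only in rows, so rows that do not move let the fingers close. It gives the time, the measured TCP pose, the force, the opening and the grip force at its end, in the units of the state.
- get_state(): the state, without advancing time (a new reading comes with each control period).
- cams.read_camera(name): name is "scene" or "top" or "wrist"; returns a dict with "color" (400x640x3 uint8, blue, green, red), "vfov" (degrees; the focal length in pixels is half the picture's height over the tangent of half this angle, whatever the lens; pixels are square), "cx", "cy" (the principal point, pixels), "rvec" (rotation vector, rad) and "tvec" (3), from world to camera coordinates, as OpenCV has them. Camera axes: x right, y down, z forward; pixel columns grow to the right and rows downward; lengths in m; the calibration is good to about 2 mm. A picture is of the moment at which its call begins. There is no depth.
- ctrl.sign_off(): hands the job in; it is judged then, once.
The state is a dict: "time": time; "qpos": joint angles; "dq": joint speeds; "joint_efforts": joint torques, N m; "eef_pos": TCP position; "tcp_rot": TCP orientation; "contact_force": force on the tool from outside, world axes, zero at the start; "wrist_torque": the same for the moment, N m; "opening": opening from 0.0 (shut) to 1.0 (fully open); "finger_force": force on a finger pad.
Only numpy, scipy, OpenCV 4.12 (cv2) and the standard library are available. Lean on these libraries where they do the work, as an engineer would, in place of code of your own. Each camera call takes 0.05 s, during which the arm holds its last target. There are 200 camera calls.

## Working session

There is one attempt and no reset: what is moved stays moved. The work goes in short steps, Python scripts to look and compute and a tool call to move; the robot and the scene stay as the last step left them, time stands still between calls to the robot, and variables do not carry over. Pictures are saved under pics/ and viewed, at most 10 in all, crops included, and the job is handed in when it is done.

Besides the shell and the picture viewer there is one more tool, called after "Call:" as a command line: name --argument value ..., lists and objects as JSON in quotes. jog_arm: Moves the arm, as the interface text tells. Its arguments: {"type":"object","properties":{"deltas":{"type":"string"},"gripper":{"type":"number"},"squeeze":{"type":"number"}},"required":["deltas"]}

```bash
mkdir -p pics
cat > h.py <<'E'
import numpy as np, cv2
from plant import get_state, cams, ctrl
def cam(n,save=None):
    d=cams.read_camera(n)
    f=200/np.tan(np.radians(d["vfov"])/2)
    d["K"]=np.array([[f,0,d["cx"]],[0,f,d["cy"]],[0,0,1.]])
    d["R"]=cv2.Rodrigues(np.array(d["rvec"],float))[0]; d["t"]=np.array(d["tvec"],float).reshape(3)
    if save: cv2.imwrite("pics/"+save,d["color"])
    return d
def ray(d,uv,z):
    c=-d["R"].T@d["t"]; v=d["R"].T@np.linalg.solve(d["K"],[uv[0],uv[1],1.])
    return c+v*(z-c[2])/v[2]
def proj(d,p):
    q=d["K"]@(d["R"]@np.array(p,float)+d["t"]); return q[:2]/q[2]
E
python3 - <<'E'
from h import *
for n in("scene","top"):
    d=cam(n,n+"0.png"); print(n,d["K"][0,0],d["cx"],d["cy"],-d["R"].T@d["t"],d["R"][2])
print(get_state()["time"])
E
```

```text
scene 486.8686323506265 316.71863299140267 195.22259125254362 [ 1.2327947  -0.47535037  1.35504688] [-0.44519671  0.31606786 -0.83779532]
top 482.91110022520456 316.748034801387 197.09807904881797 [0.40595493 0.00764092 1.53227744] [ 1.10256924e-01 -6.05715822e-04 -9.93902935e-01]
0.1
```

View pics/top0.png

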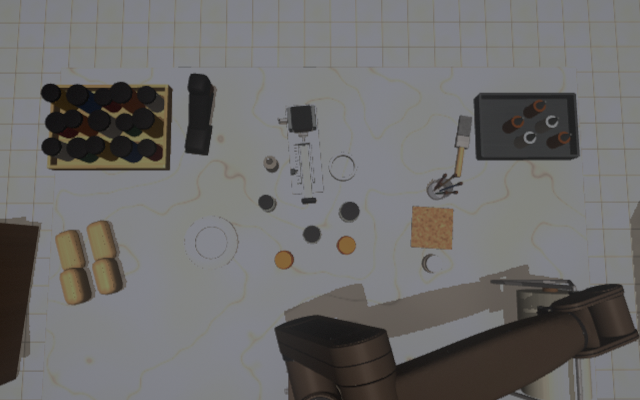

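View pics/scene0.png

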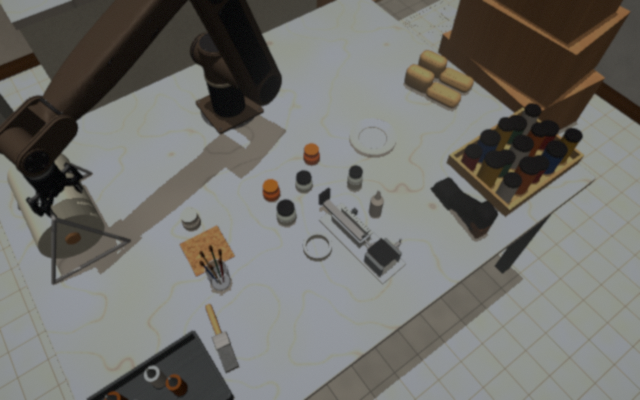

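The top view shows the rig at about (305,145) with its paddle at (309,200). The black-lid jars are at (312,234) in the path, (267,203) and (349,211). There are orange look-alikes at (284,260) and (346,245). The mat is at (432,228), with the cup at (440,187) and the pot at (431,263).

Run:
```python
from h import *
d=cam("top"); s=cam("scene")
cv2.imwrite("pics/c1.png",np.hstack([cv2.resize(d["color"][80:280,240:370],None,fx=3,fy=3,interpolation=cv2.INTER_CUBIC),cv2.resize(s["color"][140:290,250:420],(400,600),interpolation=cv2.INTER_CUBIC)]))
def blobs(d,roi,dark=True):
    im=cv2.resize(d["color"],None,fx=4,fy=4,interpolation=cv2.INTER_CUBIC)
    m=(im.max(2)<75).astype(np.uint8)
    x0,y0,x1,y1=[4*v for v in roi]; k=np.zeros_like(m);k[y0:y1,x0:x1]=m[y0:y1,x0:x1]
    n,l,st,c=cv2.connectedComponentsWithStats(k)
    return [((c[i]-1.5)/4,st[i]/np.array([4,4,4,4,16])) for i in range(1,n) if st[i,4]>250]
for nm,dd,roi in(("top",d,(240,90,375,275)),("scene",s,(270,155,405,225))):
    for c,st in blobs(dd,roi): print(nm,c.round(1),st.round(1),[ray(dd,c,z)[:2].round(3) for z in(.058,.072,.085)])
hsv=cv2.cvtColor(d["color"],cv2.COLOR_BGR2HSV)
m=cv2.inRange(hsv,(5,70,60),(22,255,255)); m[:,:395]=0;m[:,465:]=0;m[:195]=0;m[255:]=0
m=cv2.morphologyEx(m,cv2.MORPH_CLOSE,np.ones((5,5)))
c=max(cv2.findContours(m,0,2)[0],key=cv2.contourArea); r=cv2.minAreaRect(c)
P=np.array([ray(d,p,.004)[:2] for p in cv2.boxPoints(r)]);print("mat",r,P.round(3),P.mean(0))
```

```text
top [301.3 119. ] [289.  105.5  27.2  27.2 564.6] [array([0.815, 0.055]), array([0.811, 0.054]), array([0.808, 0.054])]
top [269.2 161.1] [266.5 158.8   6.2   5.2  21.7] [array([0.682, 0.154]), array([0.679, 0.152]), array([0.677, 0.151])]
top [273.4 168.4] [266.5 162.8  12.    9.5  43.4] [array([0.659, 0.141]), array([0.657, 0.139]), array([0.654, 0.138])]
top [293.1 171.3] [291.  169.    6.5   5.8  24.1] [array([0.65, 0.08]), array([0.648, 0.079]), array([0.645, 0.078])]
top [265.6 201.8] [258.5 195.   15.2  15.  172.2] [array([0.555, 0.164]), array([0.554, 0.162]), array([0.552, 0.161])]
top [308.4 200.2] [301.8 197.5  14.5   6.5  72.1] [array([0.56 , 0.032]), array([0.558, 0.032]), array([0.557, 0.032])]
top [349.4 210.8] [340.5 202.   19.   18.5 267.6] [array([ 0.527, -0.093]), array([ 0.526, -0.092]), array([ 0.525, -0.091])]
top [311.5 233.7] [303.2 226.   17.   16.5 218.2] [array([0.457, 0.023]), array([0.457, 0.023]), array([0.456, 0.023])]
scene [355.3 172. ] [349.5 166.   12.8  13.  136.4] [array([0.544, 0.17 ]), array([0.551, 0.163]), array([0.558, 0.156])]
scene [303.3 1
[... 346 characters left out ...]
2 ])]
scene [285.2 207.9] [277.  199.8  17.5  17.  233.2] [array([ 0.524, -0.094]), array([ 0.532, -0.098]), array([ 0.539, -0.101])]
scene [374.7 210.4] [370.  204.2  11.5  12.2  99.1] [array([0.695, 0.128]), array([0.701, 0.121]), array([0.706, 0.115])]
scene [354.3 211.3] [352.2 209.2   4.8   5.2  16.6] [array([0.66 , 0.074]), array([0.667, 0.068]), array([0.672, 0.063])]
scene [350.1 218. ] [343.8 212.   13.8  13.   16.2] [array([0.672, 0.048]), array([0.678, 0.043]), array([0.684, 0.038])]
mat ((431.7518615722656, 227.46261596679688), (40.49940872192383, 40.399532318115234), 2.862405300140381) [[ 0.418 -0.288]
 [ 0.546 -0.298]
 [ 0.539 -0.426]
 [ 0.411 -0.415]] [ 0.4784627  -0.35679049]
```

View pics/c1.png

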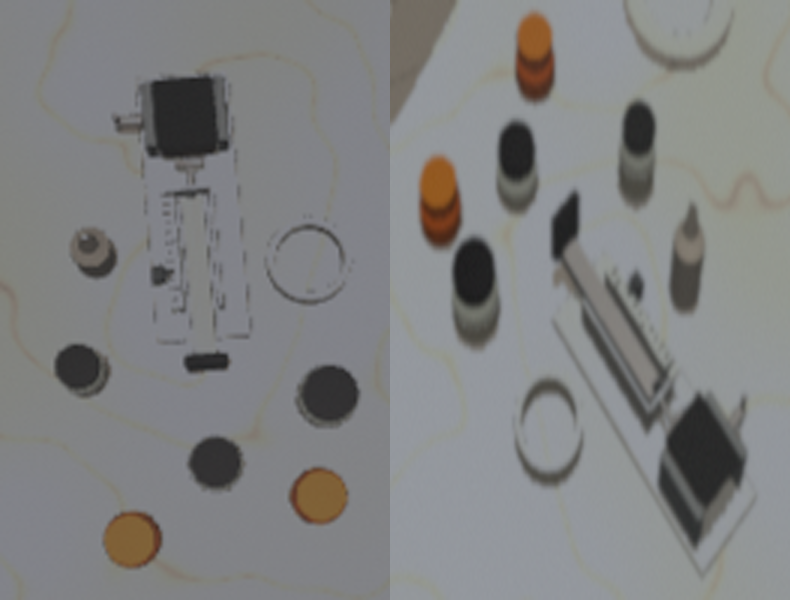

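The crop shows the path jar is the squat one (lid 17 px across) at (0.459, 0.021). The tall jar is on the left and the wide one on the right. The clip is at top-view pixel (294,171) and the paddle at (308,200). Next I'll move over the jar.

Call:
jog_arm --deltas "0.7 1 0 0 0 0;0.7 1 0 0 0 0;0.7 1 0 0 0 0;0.7 1 0 0 0 0;0.7 1 0 0 0 0;0.7 1 0 0 0 0;0.7 1 0 0 0 0;0.7 1 0 0 0 0;0.7 1 0 0 0 0;0.7 1 0 0 0 0;0.7 1 0 0 0 0;0.7 1 0 0 0 0;0.7 1 0 0 0 0;0 1 0 0 0 0;0 1 0 0 0 0;0 1 0 0 0 0;0 1 0 0 0 0;0 1 0 0 0 0;0 1 0 0 0 0;0 1 0 0 0 0" --gripper 1

```text
time: 2.7
eef_pos: [0.4528, -0.217, 0.2504]
tcp_rot: [0.979, 0.205, 0.0, 0.0]
contact_force: [-0.9, -0.7, -0.0]
opening: 1.003
finger_force: 0.0
```

Call:
jog_arm --deltas "0 1 0 0 0 0;0 1 0 0 0 0;0 1 0 0 0 0;0 1 0 0 0 0;0 1 0 0 0 0;0 1 0 0 0 0;0 1 -0.5 0 0 0;0 1 -0.5 0 0 0;0 1 -0.5 0 0 0;0 1 -0.5 0 0 0;0 1 -0.5 0 0 0;0 1 -0.5 0 0 0;0 0 0 0 0 0;0 0 0 0 0 0"

```text
time: 4.45
eef_pos: [0.453, 0.0217, 0.1908]
tcp_rot: [0.979, 0.205, 0.0, 0.0]
contact_force: [0.5, 0.4, -0.2]
opening: 0.997
finger_force: 0.0
```

Run:
```python
from h import *
from scipy.spatial.transform import Rotation as R
s=get_state(); print(s["time"],s["qpos"],s["eef_pos"]); print(R.from_quat(s["tcp_rot"]).as_matrix().round(3),s["contact_force"])
d=cam("wrist","w1.png"); print(-d["R"].T@d["t"])
print([proj(d,p).round(0) for p in [(.459,.021,.058),(.558,.032,.085)]])
```

```text
4.45 [-1.76353701e-01 -1.59021387e-01  2.15839858e+00 -3.56535865e-04
  1.14152676e+00  9.81380478e-01] [0.45299961 0.021687   0.19075395]
[[ 0.916  0.402  0.001]
 [ 0.402 -0.916 -0.   ]
 [ 0.     0.001 -1.   ]] [ 0.51892784  0.35557837 -0.22628043]
[0.51786515 0.04969271 0.31462191]
[array([322., 189.]), array([365.,  69.])]
```

View pics/w1.png

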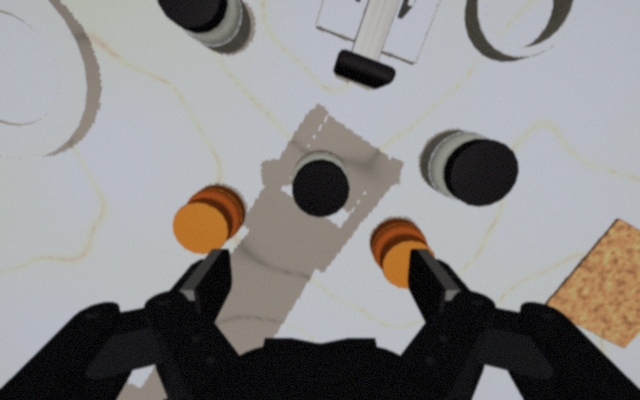

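The wrist view confirms the jar's lid at (320,187) against a predicted (322,189). Both orange look-alikes, at (202,227) and (405,262), are clear of the fingers' planned descent. Next: descend and grip.

Call:
jog_arm --deltas "0.3 0 -0.9 0 0 0;0 0 -1 0 0 0;0 0 -1 0 0 0;0 0 -1 0 0 0;0 0 -1 0 0 0;0 0 -1 0 0 0;0 0 -1 0 0 0;0 0 -0.5 0 0 0;0 0 -0.4 0 0 0;0 0 0 0 0 0"

```text
time: 5.75
eef_pos: [0.4588, 0.0216, 0.0342]
tcp_rot: [0.979, 0.205, -0.0, -0.0]
contact_force: [-0.2, 0.4, 0.5]
opening: 1.0
finger_force: 0.0
```

Call:
jog_arm --deltas "0 0 0 0 0 0;0 0 0 0 0 0;0 0 0 0 0 0;0 0 0 0 0 0;0 0 0 0 0 0;0 0 0 0 0 0" --gripper 0.3 --squeeze 30

```text
time: 6.5
eef_pos: [0.4593, 0.0219, 0.0354]
tcp_rot: [0.979, 0.205, 0.0, -0.0]
contact_force: [-1.1, 1.3, 5.5]
opening: 0.656
finger_force: 31.6
```

Call:
jog_arm --deltas "0 0 0.6 0 0 0;0 0 1 0 0 0;0 0 1 0 0 0;0 0 1 0 0 0;0 0 1 0 0 0;0 0 1 0 0 0;0 -0.5 0.5 0 0 0;0.1 -1 0 0 0 0;0.1 -1 0 0 0 0;0.1 -1 0 0 0 0;0.1 -1 0 0 0 0;0.1 -1 0 0 0 0;0.1 -1 0 0 0 0;0 -1 0 0 0 0;0 -1 0 0 0 0;0 -1 0 0 0 0;0 -1 0 0 0 0;0 -1 0 0 0 0;0 -1 0 0 0 0;0 -1 0 0 0 0"

```text
time: 9.0
eef_pos: [0.4708, -0.2496, 0.1563]
tcp_rot: [0.979, 0.205, -0.0, -0.0]
contact_force: [0.6, -0.1, -2.3]
opening: 0.653
finger_force: 33.3
```

Call:
jog_arm --deltas "0 -1 0 0 0 0;0 -1 0 0 0 0;0 -1 0 0 0 0;0 -1 0 0 0 0;0 -0.9 0 0 0 0;0 -0.5 0 0 0 0;0 0 0 0 0 0;0 0 0 0 0 0"

```text
time: 10.0
eef_pos: [0.4708, -0.3557, 0.1561]
tcp_rot: [0.979, 0.205, -0.0, -0.0]
contact_force: [-0.0, 0.1, -2.8]
opening: 0.653
finger_force: 33.3
```

Run:
```python
from h import *
s=get_state(); print(s["eef_pos"],s["opening"],s["finger_force"])
d=cam("wrist","w2.png"); print([proj(d,p).round(0) for p in [(.478,-.357,.004),(.472,-.357,.004)]])
```

```text
[ 0.47077363 -0.35571847  0.15612194] 0.6531404303561682 33.25663215575986
[array([323., 183.]), array([321., 189.])]
```

View pics/w2.png

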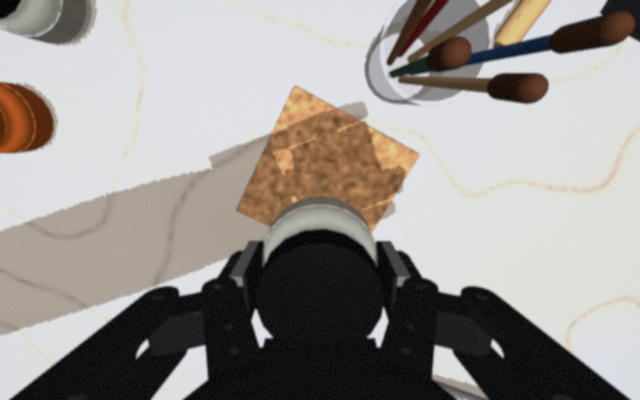

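The jar is held upright over the mat, whose centre is at about (329,181) as predicted. The brushes stay clear to the upper right. Lowering.

Call:
jog_arm --deltas "0 0 -1 0 0 0;0 0 -1 0 0 0;0 0 -1 0 0 0;0 0 -1 0 0 0;0 0 -1 0 0 0;0 0 -0.5 0 0 0;0 0 -0.2 0 0 0;0 0 -0.1 0 0 0;0 0 0 0 0 0"

```text
time: 11.18
eef_pos: [0.4712, -0.3566, 0.0409]
tcp_rot: [0.979, 0.205, 0.0, 0.001]
contact_force: [0.2, -0.4, -2.7]
opening: 0.654
finger_force: 33.3
```

Call:
jog_arm --deltas "0 0 0 0 0 0;0 0 0 0 0 0;0 0 0 0 0 0;0 0 0 0 0 0;0 0 0 0 0 0" --gripper 1

```text
time: 11.8
eef_pos: [0.4708, -0.3563, 0.0404]
tcp_rot: [0.979, 0.205, 0.0, 0.0]
contact_force: [0.4, -0.4, -0.3]
opening: 1.0
finger_force: 0.0
```

Call:
jog_arm --deltas "0 0 0.5 0 0 0;0 0 1 0 0 0;0 0 1 0 0 0;0 0 1 0 0 0;0 0 1 0 0 0;0 0 1 0 0 0;0 0 1 0 0 0;0 0.5 0.5 0 0 0;0 1 0 0 0 0;0 1 0 0 0 0;0 1 0 0 0 0;0 1 0 0 0 0;0 1 0 0 0 0;0 1 0 0 0 0;0 1 0 0 0 0;0 1 0 0 0 0"

```text
time: 13.8
eef_pos: [0.4708, -0.185, 0.1804]
tcp_rot: [0.979, 0.205, 0.0, 0.0]
contact_force: [-0.1, -0.3, 0.3]
opening: 1.001
finger_force: 0.0
```

Run:
```python
from h import *
d=cam("top"); im=cv2.resize(d["color"],None,fx=4,fy=4,interpolation=cv2.INTER_CUBIC)
def cen(m,roi):
    x0,y0,x1,y1=[4*v for v in roi];k=np.zeros(m.shape,np.uint8);k[y0:y1,x0:x1]=m[y0:y1,x0:x1]
    n,l,st,c=cv2.connectedComponentsWithStats(k); i=1+np.argmax(st[1:,4]); return (c[i]-1.5)/4, st[i,4]/16,(l==i)
dk=im.max(2)<75
for nm,roi,z in(("jar",(415,210,450,248),.062),("paddle",(298,192,320,208),.085),("clip",(287,164,300,177),.05)):
    c,a,l=cen(dk,roi); print(nm,c.round(1),a,ray(d,c,z).round(4)); 
    if nm=="paddle": print(cv2.minAreaRect(np.argwhere(l)[:,::-1].astype(np.float32)))
cv2.imwrite("pics/c2.png",np.hstack([cv2.resize(d["color"][90:210,270:350],None,fx=5,fy=5,interpolation=cv2.INTER_CUBIC),cv2.resize(d["color"][170:290,390:470],None,fx=5,fy=5)]))
w=cam("wrist","w3.png"); print(get_state()["eef_pos"])
```

```text
jar [426.8 229. ] 520.625 [ 0.4707 -0.3279  0.062 ]
paddle [308.4 200.2] 70.9375 [0.557  0.0319 0.085 ]
((1235.1683349609375, 802.3099975585938), (21.720178604125977, 56.59287643432617), 84.68545532226562)
clip [293.1 171.3] 22.75 [0.6513 0.0799 0.05  ]
[ 0.47069051 -0.1842929   0.18018281]
```

View pics/c2.png

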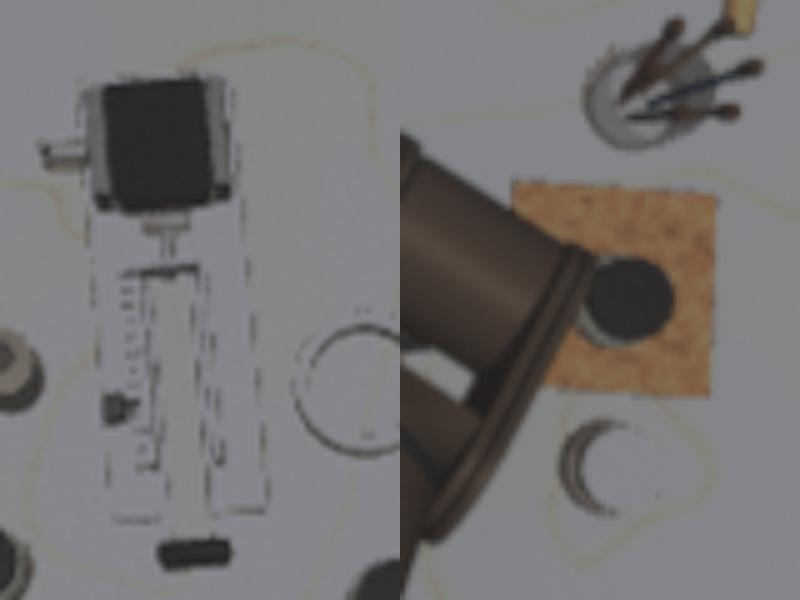

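The jar stands on the mat at roughly crop (628,300), near its centre. In the left crop, the pointer tip is at about (125,270) and the clip tip at about (138,405), with ticks between them. The rig yaw is about 0.07 rad. Next I'll move the wrist camera over the scale, turning the tool for the paddle grip.

Call:
jog_arm --deltas "0.9 0.8 0.2 0 0 1;0.9 0.8 0.2 0 0 1;0.9 0.8 0.2 0 0 1;0.9 0.8 0.2 0 0 1;0.9 0.8 0.2 0 0 1;0.9 0.8 0.2 0 0 1;0.9 0.8 0.2 0 0 1;0.9 0.8 0.2 0 0 1;0.9 0.8 0.2 0 0 1;0.9 0.8 0.2 0 0 1;0.9 0.8 0.2 0 0 1;0.9 0.8 0.2 0 0 1;0 0 0 0 0 0.3;0 0 0 0 0 0;0 0 0 0 0 0"

```text
time: 15.78
eef_pos: [0.6862, 0.005, 0.228]
tcp_rot: [0.682, 0.732, -0.0, -0.0]
contact_force: [-0.6, 0.1, -0.5]
opening: 1.002
finger_force: 0.0
```

Run:
```python
from h import *
from scipy.spatial.transform import Rotation as R
s=get_state(); print(s["eef_pos"],s["time"]);print(R.from_quat(s["tcp_rot"]).as_matrix().round(3))
w=cam("wrist","w4.png"); print(-w["R"].T@w["t"],w["R"][2],w["K"][0,0])
print([proj(w,p).round(0) for p in [(.557,.032,.085),(.6513,.0799,.05),(.557,.032,0)]])
```

```text
[0.68621092 0.00497457 0.22796464] 15.775
[[-0.07   0.998 -0.001]
 [ 0.998  0.07  -0.   ]
 [-0.    -0.001 -1.   ]]
[0.6814403  0.07513534 0.35180222] [ 0.01901594 -0.27771214 -0.96047611] 299.4833647786901
[array([176., 152.]), array([289., 105.]), array([210., 143.])]
```

View pics/w4.png

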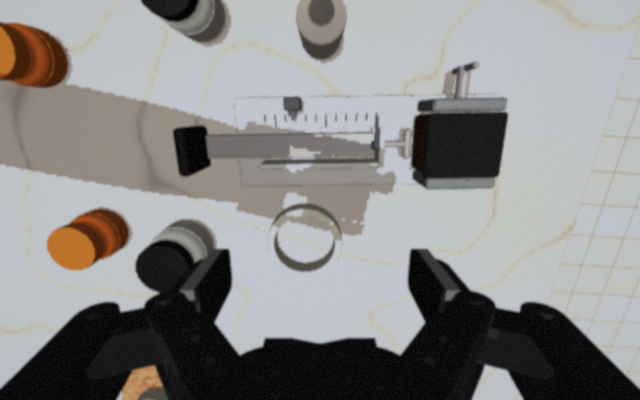

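The wrist view shows the pointer's tip at about (376,114), the clip at (292,103) with its tip near (294,116), and the paddle's top at (184,150).

Run:
```python
from h import *
w=cam("wrist"); c=w["color"]
cv2.imwrite("pics/c3.png",np.vstack([cv2.resize(c[90:140,270:400],None,fx=6,fy=6,interpolation=cv2.INTER_CUBIC),cv2.resize(c[115:190,165:295],None,fx=6,fy=4,interpolation=cv2.INTER_CUBIC)[:280]]))
for nm,uv,z in(("ptr",(376.5,114),.048),("clip",(293.5,116),.048),("pl",(236,97),.008),("pl2",(400,96),.008),("bl",(242,185),.008),("b2",(380,186),.008)): print(nm,ray(w,uv,z).round(4))
```

```text
ptr [0.7369 0.0776 0.048 ]
clip [0.6562 0.0699 0.048 ]
pl [0.5895 0.0847 0.008 ]
pl2 [0.7674 0.0984 0.008 ]
bl [ 0.596  -0.0135  0.008 ]
b2 [ 0.7585 -0.0031  0.008 ]
```

View pics/c3.png

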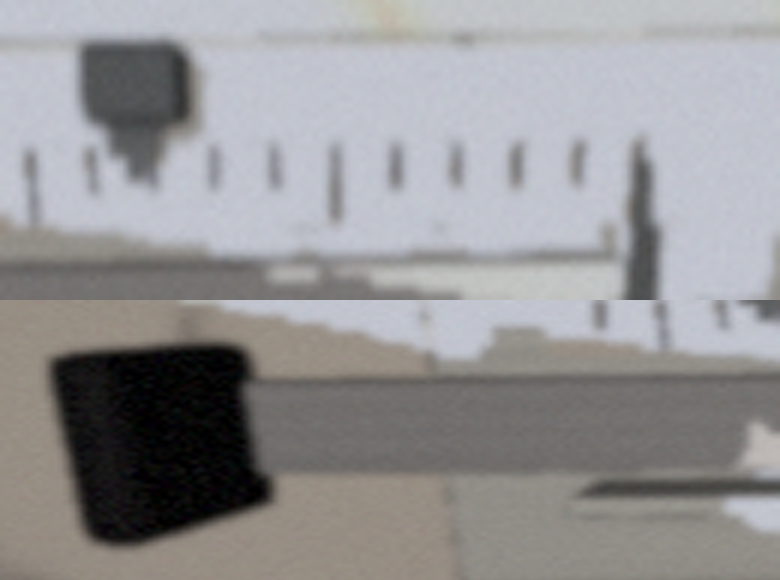

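Reading the scale, the ticks are 61 px apart in the crop, with the pointer at u≈639 and the clip tip at u≈139. That puts the target pull at about 81.5 mm, and rays on z = 48 mm give about 81 mm. Now to approach the paddle.

Call:
jog_arm --deltas "-0.9 0.2 0 0 0 0;-0.9 0.2 0 0 0 0;-0.9 0.2 0 0 0 0;-0.9 0.2 0 0 0 0;-0.9 0.2 0 0 0 0;-0.9 0.2 0 0 0 0;-1 0.2 -0.5 0 0 0;0 0 -1 0 0 0;0 0 -1 0 0 0;0 0 -1 0 0 0;0 0 -1 0 0 0;0 0 -1 0 0 0;0 0 -0.5 0 0 0;0 0 0 0 0 0;0 0 0 0 0 0" --gripper 0.6

```text
time: 17.75
eef_pos: [0.5595, 0.0336, 0.1089]
tcp_rot: [0.681, 0.732, 0.0, 0.001]
contact_force: [0.2, -0.5, 0.1]
opening: 0.6
finger_force: 0.0
```

Run:
```python
from h import *
w=cam("wrist"); im=w["color"]; print(get_state()["eef_pos"])
cv2.imwrite("pics/w5.png",im)
print([proj(w,p).round(0) for p in [(.558,.032,.085),(.558,.054,.085),(.557,.0335,.037)]])
```

```text
[0.55957961 0.03361214 0.10918777]
[array([316., 251.]), array([319., 212.]), array([316., 218.])]
```

View pics/w5.png

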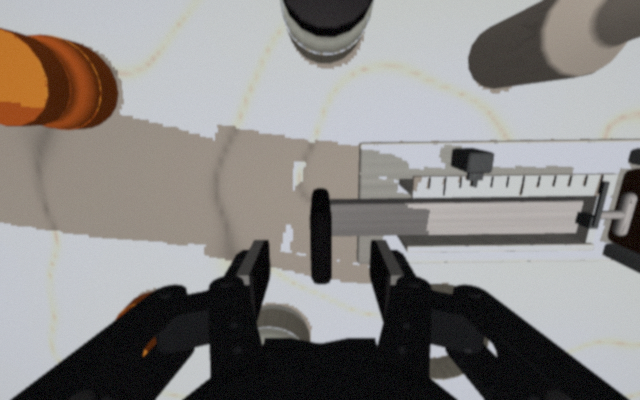

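The paddle is centred between the fingers at (321,236), with its plane at x≈0.560. The clip tip is at (474,184) and the pointer near (604,182). Descend and grip.

Call:
jog_arm --deltas "0 0.1 -0.7 0 0 0;0 0 -0.7 0 0 0;0 0 -0.6 0 0 0;0 0 0 0 0 0;0 0 0 0 0 0"

```text
time: 18.42
eef_pos: [0.559, 0.0357, 0.0683]
tcp_rot: [0.681, 0.732, 0.0, 0.0]
contact_force: [0.2, 0.7, 0.8]
opening: 0.601
finger_force: 0.0
```

Call:
jog_arm --deltas "0 0 0 0 0 0;0 0 0 0 0 0;0 0 0 0 0 0;0 0 0 0 0 0;0 0 0 0 0 0;0 0 0 0 0 0;0 0 0 0 0 0" --gripper 0 --squeeze 40

```text
time: 19.3
eef_pos: [0.5595, 0.0357, 0.0689]
tcp_rot: [0.681, 0.732, 0.0, 0.001]
contact_force: [3.8, 1.0, 2.3]
opening: 0.135
finger_force: 42.8
```

```bash
cat > m.py <<'E'
from h import *
d=cam("top"); im=cv2.resize(d["color"],None,fx=4,fy=4,interpolation=cv2.INTER_CUBIC).max(2)
s=get_state(); print(s["eef_pos"].round(4) if hasattr(s["eef_pos"],"round") else s["eef_pos"],s["contact_force"],s["opening"],s["finger_force"],s["time"])
# sample darkness along rig-x lines, z=.048, at several lateral offsets; print dark profile minima
import sys
p0=np.array([.737,.0776]); a=.07; ex=np.array([np.cos(a),np.sin(a)]); ey=np.array([-np.sin(a),np.cos(a)])
for oy in(-.009,-.006,-.003,0,.003):
    t=np.arange(-.12,.02,.001)
    v=[]
    for k in t:
        u=proj(d,[*(p0+ex*k+ey*oy),.048])*4+1.5; v.append(int(cv2.getRectSubPix(im,(5,5),tuple(map(float,u))).mean()))
    v=np.array(v); idx=[i for i in range(1,len(v)-1) if v[i]<=v[i-1] and v[i]<v[i+1] and v[i]<np.median(v)-8]
    print(oy,[(int(round(t[i]*1000)),int(v[i])) for i in idx])
E
python3 m.py
```

```text
[0.5594 0.0357 0.0689] [2.75721505 0.73765884 2.5552216 ] 0.13723451688360966 42.8750216960907 19.35
-0.009 [(-105, 51), (-50, 121), (-21, 126), (-1, 94)]
-0.006 [(-105, 51), (-82, 112), (-51, 121), (-20, 123), (-1, 101)]
-0.003 [(-104, 52), (-82, 77), (-21, 108), (-11, 113), (-1, 102)]
0 [(-103, 52), (-83, 65), (-20, 110), (-11, 116), (-1, 113)]
0.003 [(-103, 51), (-83, 57)]
```

The grip is good. The top view independently gives the pointer at −1 mm and the clip at −82.5 mm, an 81.5 mm difference. Pulling out about 78 mm first.

Call:
jog_arm --deltas "-0.3 -0.02 0 0 0 0;-0.5 -0.035 0 0 0 0;-0.5 -0.035 0 0 0 0;-0.5 -0.035 0 0 0 0;-0.5 -0.035 0 0 0 0;-0.5 -0.035 0 0 0 0;-0.5 -0.035 0 0 0 0;-0.4 -0.03 0 0 0 0;-0.2 -0.015 0 0 0 0;0 0 0 0 0 0;0 0 0 0 0 0"

```text
time: 20.72
eef_pos: [0.4832, 0.0292, 0.0689]
tcp_rot: [0.681, 0.732, 0.002, 0.003]
contact_force: [12.8, -1.7, -3.7]
opening: 0.134
finger_force: 43.0
```

```bash
python3 m.py
python3 - <<'E'
from h import *
d=cam("top"); w=cam("wrist")
cv2.imwrite("pics/c4.png",np.vstack([cv2.resize(d["color"][130:210,270:350],None,fx=5,fy=5,interpolation=cv2.INTER_CUBIC)[:300], cv2.resize(w["color"],(400,250))]))
E
```

```text
[0.4832 0.0292 0.0689] [12.40543291 -2.53319942 -4.49695344] 0.13570798057578684 43.04297089576721 20.775
-0.009 [(-100, 111), (-78, 99), (-50, 120), (-22, 124), (-2, 121)]
-0.006 [(-111, 121), (-100, 115), (-79, 88), (-51, 120), (-21, 122), (-1, 120)]
-0.003 [(-81, 71), (-20, 108), (-11, 112), (-1, 109)]
0 [(-83, 65), (-52, 120), (-20, 110), (-11, 115), (-1, 110)]
0.003 [(-83, 58), (-20, 127), (-1, 125)]
```

View pics/c4.png

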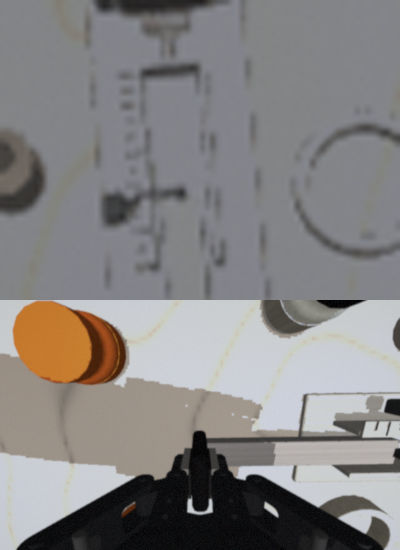

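The pointer bar is now just short of the clip (crop rows ≈193 and ≈207): about −78 mm against −82.5 mm. It needs roughly 4 mm more.

Call:
jog_arm --deltas "-0.1 -0.01 0 0 0 0;-0.1 -0.01 0 0 0 0;0 0 0 0 0 0;0 0 0 0 0 0"

```text
time: 21.38
eef_pos: [0.4793, 0.0289, 0.069]
tcp_rot: [0.681, 0.732, 0.002, 0.003]
contact_force: [11.8, -2.4, -4.8]
opening: 0.134
finger_force: 43.1
```

```bash
python3 m.py
```

```text
[0.4793 0.0289 0.069 ] [12.59969344 -1.95712628 -5.23475129] 0.13635599258929082 43.14134180545807 21.425
-0.009 [(-100, 111), (-81, 106), (-50, 119), (-21, 124), (-2, 122)]
-0.006 [(-111, 121), (-100, 116), (-82, 94), (-51, 120), (-21, 122), (-11, 124), (-1, 121)]
-0.003 [(-82, 76), (-20, 108), (-11, 113), (-1, 110)]
0 [(-83, 66), (-52, 119), (-20, 109), (-11, 115), (-1, 111)]
0.003 [(-83, 58), (-20, 127), (-1, 125)]
```

The pointer is at −81.5 mm and the clip at −82.5 mm, so they line up. Hold for 2.5 s, then ease home.

Call:
jog_arm --deltas "0 0 0 0 0 0;0 0 0 0 0 0;0 0 0 0 0 0;0 0 0 0 0 0;0 0 0 0 0 0;0 0 0 0 0 0;0 0 0 0 0 0;0 0 0 0 0 0;0 0 0 0 0 0;0 0 0 0 0 0;0 0 0 0 0 0;0 0 0 0 0 0;0 0 0 0 0 0;0 0 0 0 0 0;0 0 0 0 0 0;0 0 0 0 0 0;0 0 0 0 0 0;0 0 0 0 0 0;0 0 0 0 0 0;0 0 0 0 0 0"

```text
time: 23.92
eef_pos: [0.4793, 0.0289, 0.0689]
tcp_rot: [0.681, 0.732, 0.002, 0.003]
contact_force: [12.5, -1.2, -4.4]
opening: 0.134
finger_force: 43.1
```

```bash
python3 m.py
```

```text
[0.4793 0.0289 0.0689] [12.58410554 -1.55215514 -4.27165159] 0.13565970244298212 43.13965201377869 23.975
-0.009 [(-100, 111), (-81, 106), (-50, 121), (-20, 125), (-2, 121)]
-0.006 [(-111, 121), (-100, 115), (-82, 94), (-51, 119), (-21, 122), (-1, 120)]
-0.003 [(-82, 76), (-21, 107), (-11, 113), (-1, 109)]
0 [(-83, 66), (-52, 119), (-20, 109), (-11, 115), (-1, 110)]
0.003 [(-83, 58), (-20, 127), (-1, 125)]
```

Call:
jog_arm --deltas "0.2 0.015 0 0 0 0;0.3 0.02 0 0 0 0;0.3 0.02 0 0 0 0;0.3 0.02 0 0 0 0;0.3 0.02 0 0 0 0;0.3 0.02 0 0 0 0;0.3 0.02 0 0 0 0;0.3 0.02 0 0 0 0;0.3 0.02 0 0 0 0;0.3 0.02 0 0 0 0;0.3 0.02 0 0 0 0;0.3 0.02 0 0 0 0;0.3 0.02 0 0 0 0;0.2 0.02 0 0 0 0;0 0 0 0 0 0;0 0 0 0 0 0"

```text
time: 25.98
eef_pos: [0.5573, 0.0355, 0.0689]
tcp_rot: [0.681, 0.732, 0.0, 0.0]
contact_force: [3.4, 2.5, 5.9]
opening: 0.138
finger_force: 43.4
```

```bash
python3 m.py
```

```text
[0.5573 0.0355 0.0689] [2.59567988 3.64297375 5.22583643] 0.13635772459531467 43.37372839450836 26.025
-0.009 [(-108, 52), (-50, 121), (-21, 126), (-3, 82)]
-0.006 [(-107, 51), (-82, 111), (-51, 120), (-20, 124), (-3, 82)]
-0.003 [(-106, 52), (-82, 76), (-21, 108), (-11, 115), (-2, 91)]
0 [(-105, 50), (-83, 64), (-20, 110), (-11, 117), (-1, 112)]
0.003 [(-105, 48), (-83, 57)]
```

Easing in the last couple of millimetres until it meets the stop (force near zero or negative), then release.

Call:
jog_arm --deltas "0.08 0.005 0 0 0 0;0.04 0 0 0 0 0;0 0 0 0 0 0;0.03 0 0 0 0 0;0 0 0 0 0 0;0 0 0 0 0 0"

```text
time: 26.78
eef_pos: [0.5599, 0.0357, 0.0689]
tcp_rot: [0.681, 0.732, 0.0, -0.0]
contact_force: [2.3, 2.6, 6.3]
opening: 0.131
finger_force: 43.5
```

```bash
python3 m.py
```

```text
[0.5599 0.0357 0.0689] [2.76965957 3.92712102 5.84989007] 0.13535299997176944 43.47976505756378 26.825
-0.009 [(-104, 51), (-50, 121), (0, 95)]
-0.006 [(-103, 51), (-82, 112), (-51, 121), (-20, 124), (0, 96)]
-0.003 [(-102, 50), (-82, 77), (-21, 109), (-11, 113), (0, 100)]
0 [(-102, 49), (-83, 66), (-21, 110), (-11, 117), (-1, 113)]
0.003 [(-102, 50), (-83, 58)]
```

Call:
jog_arm --deltas "0.04 0 0 0 0 0;0.04 0 0 0 0 0;0 0 0 0 0 0;0 0 0 0 0 0"

```text
time: 27.32
eef_pos: [0.56, 0.0357, 0.0689]
tcp_rot: [0.681, 0.732, -0.001, -0.002]
contact_force: [-3.1, 2.7, 10.7]
opening: 0.137
finger_force: 44.4
```

Call:
jog_arm --deltas "0.04 0 0 0 0 0;0 0 0 0 0 0;0 0 0 0 0 0"

```text
time: 27.7
eef_pos: [0.56, 0.0357, 0.0689]
tcp_rot: [0.681, 0.732, -0.002, -0.002]
contact_force: [-6.6, 1.9, 12.9]
opening: 0.135
finger_force: 45.2
```

It's at the stop: position holds at 0.560 and the force has reversed. Open, lift and check.

Call:
jog_arm --deltas "-0.06 0 0 0 0 0;0 0 0 0 0 0;0 0 0 0 0 0;0 0 0 0 0 0;0 0 0 0 0 0" --gripper 0.6

```text
time: 28.32
eef_pos: [0.5609, 0.0354, 0.0681]
tcp_rot: [0.681, 0.732, -0.0, -0.0]
contact_force: [1.5, -0.1, -0.4]
opening: 0.601
finger_force: 0.0
```

Call:
jog_arm --deltas "0 0 0.5 0 0 0;0 0 1 0 0 0;0 0 1 0 0 0;0 0 1 0 0 0;0 0 1 0 0 0;0 0 1 0 0 0;0 0 0 0 0 0;0 0 0 0 0 0;0 0 0 0 0 0;0 0 0 0 0 0"

```text
time: 29.58
eef_pos: [0.5605, 0.0355, 0.1773]
tcp_rot: [0.681, 0.732, -0.001, -0.001]
contact_force: [0.0, -0.3, 0.6]
opening: 0.601
finger_force: 0.0
```

```bash
python3 m.py
python3 - <<'E'
from h import *
d=cam("top"); k=np.zeros((400,640),np.uint8); k[205:250,412:455]=d["color"].max(2)[205:250,412:455]<65
n,l,st,c=cv2.connectedComponentsWithStats(k); print([(c[i].round(1),st[i,4],ray(d,c[i],.062).round(3)) for i in range(1,n) if st[i,4]>30])
E
```

```text
[0.5606 0.0355 0.1775] [-0.21932409 -0.57601473 -0.13650756] 0.5969595708225396 0.0 29.625
-0.009 [(-80, 49), (0, 95)]
-0.006 [(-81, 49), (0, 95)]
-0.003 [(-80, 50), (-21, 108), (-11, 114), (0, 99)]
0 [(-79, 50), (-20, 110), (-1, 112)]
0.003 [(-79, 50)]
[(array([435.5, 229.4]), np.int32(219), array([ 0.47 , -0.354,  0.062]))]
```

The pointer is home, and the jar stands on the mat at (0.470, −0.354), within 10 mm of the centre. The gripper is clear of everything.

```bash
python3 -c "
from plant import ctrl; print(ctrl.sign_off())"
```

```text
the job is handed in; nothing more can be done
None
```

I stood the squat jar on the cork mat, pulled the slide to within about 1 mm of the mark and held it 2.5 s, then eased it home, let go and handed the job in at about 30 s; the sign-off returned no verdict.

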